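Close the drinks tank with its cam-lock cap

TASK

Close the steel drinks tank: push the cam-lock cap straight down over the grooved adaptor on top of the neck, past the drag of its O-ring, until it is home on the sealing ring, with both cam arms still standing up; then swing the two brass arms down one after the other until each has snapped over and hangs straight down beside the neck. Go by feel: 20 to 30 N seats the cap, much more than that crushes the ring; stop pressing an arm once it has snapped over, and leave the things standing around where they are.

Things in the scene. Friction and masses are not known exactly. Their poses are not given: they have to be found in the camera images.
- cap_centre (a point): Loose cam-lock cap, a round steel cup standing mouth down: 51 mm across (53 at the bead round its mouth), 52 tall; bore 40 wide, 46 deep. Point: on its axis, 26 mm above the mouth's rim, 20 below the bore's ceiling. z: to its closed top. Arms are hinged at its +y and -y sides, so it is free to be gripped from above across x (51 mm). About 0.4 kg. May sit on the adaptor in any yaw.
- cam_a (a joint): Brass cam arm at the cap's +y side, rad. 0: sticks out level; negative: raised (starts -1.15 to -0.95, standing up and out); grows as it swings down to its stop at 1.57, hanging straight down. Light friction holds it where it is left. With the cap home its lobe meets the groove at about 0.6 and has to be pressed, a few newtons at the arm's end; past about 1.3 it is over centre and stays shut.
- cam_b (a joint): The same for the arm at the cap's -y side. On a cap that has not been pushed home, the lobe jams on the adaptor's rim instead of entering the groove.
- cap_hinge_a (a point): Middle of arm a's hinge pin: 26.5 mm from the cap's axis at its +y side, 25.2 mm above the rim of its mouth (0.8 below cap_centre). The pin is parallel to the cap's x axis. The lugs beside it reach 34 mm from the cap's axis.
- cap_hinge_b (a point): The same for arm b, at the cap's -y side.
- cam_a_end (a point): Where to press arm a: on its outer face near the flared thumb end, 50 mm along the arm from the hinge pin and 12.5 mm off the line through the pin, on the upper side when the arm is level, away from the cap when it hangs down. Bar 11 mm wide, 6 thick, 60 mm from pin to end, a small wire ring beyond. Its frame turns with the arm: y along the arm, away from the pin, z out of that face (for a and b alike).
- cam_b_end (a point): The same point on arm b.
- tank: Steel drinks tank, too heavy to move: 150 mm in diameter, 91 tall; carrying handles to 94 mm from the axis at its +y and -y sides, 50 mm up; a drain tap at its -x side, to 105 mm from the axis. Origin under its centre, z up. A slim neck (29 mm) on its axis carries the grooved adaptor and is free all round from the shoulder up.
- adaptor_nominal (a point): Nominal centre of the adaptor's metal rim, on the tank's axis 190 mm above the worktop. The adaptor is screwed in by hand: its true height is up to 7 mm more or less, and this point does not show it. Adaptor, downward from the rim: rim of 37.6 mm diameter with a 2.5 mm chamfer, to -7 mm; deep groove; land of 38.2 mm from -32, with a black O-ring at -35; hexagon (46 mm) from -52 to -68.
- seal_nominal (a point): Nominal top centre of the black sealing ring (31 mm) on the rim, 4 mm above adaptor_nominal and as uncertain. A spring of about 10 N per mm. The cap's mouth meets the O-ring when the cap's ceiling is still about 8 mm above the ring. The O-ring drags with about 4 to 15 N; a cap pushed home and let go rises until it rests lightly on the ring. With both arms shut the ring is pressed down by about 2 mm.
- seal (a joint): How far the sealing ring is pressed down, m: about 0.0002 when free, more than 0.001 while the cap is being pushed home on it, less once let go, about 0.002 when both arms are shut; past 0.0034 it is crushed.
- jam_jar: Bystander: jam jar with white lid, 65 mm wide, 94 mm tall; origin under its centre. Jar and cap may stand in each other's place.
- tin_small: Bystander: small food tin, 57 mm wide, 72 mm tall; origin under its centre.
- soda_can: Bystander: drinks can, 66 mm wide, 115 mm tall; origin under its centre.
- tumbler: Bystander: small drinking glass, 48 mm wide, 61 mm tall; origin under its centre.
- opener: Bystander: green-handled bottle opener lying flat, 174 x 41 x 20 mm; origin under its middle.
- teaspoon: Bystander: steel teaspoon lying flat, 130 x 26 x 11 mm; origin under its middle.
There are look-alikes about, which are no part of the job. Leave any orange look-alike of the part that bears cap_centre alone.

How it is judged:
By the outcome, as a careful person would: the job done as asked, in the order asked, and still so for the second after the job is handed in, with the robot touching nothing.
It also fails if it takes over 70 s, if anything falls off the work surface, if the arm or the gripper's body presses on something with over 40 N, if the wrist force passes 120 N, or if a joint passes its speed limit or range.

ROBOT

A 7-joint arm with a two-finger parallel gripper is mounted at the origin on a cart in front of the work surface, level with it; the furniture and walls round the work are solid. World frame = base frame: x ahead of the robot, y to its left, z up, the work surface at z = 0. Lengths are in mm, angles in rad, forces in N, time in s.
With the tool pointing down it reaches from about 400 to 875 mm from the base axis. Payload 4.4 kg.
Tool frame: the origin (TCP) lies at the very end of the fingers, on their centre line; the grasp point (between the pads) lies 19 mm behind it; z points along the fingers, y is the line along which they close (so a half turn about z gives the same grasp; the last joint's range is limited). The gripper opens to 85 mm and grips with 20 to 120 N. Pads are 22 mm wide; open, the fingers measure 114 mm over their backs; the gripper's body (76 mm by 85 mm) begins 54 mm behind the grasp point. The pads swing forward as they close: fully open they stand 13 mm farther back than shut.
Start: joints at [1.226, 0.628, 0.038, 1.517, -0.027, 0.996, -0.02], TCP at [178.909, -624.907, 231.313] pointing down, gripper open.
Joint ranges: [-3.06, 3.06], [-0.37, 2.12], [-1.25, 1.32], [0.18, 2.47], [-1.1, 4.24], [0.23, 1.98], [-2.94, 2.94]. Speed limits (rad/s): [2.57, 2.57, 3.14, 3.14, 3.14, 3.14, 3.14].

INTERFACE

Orientations are given as [roll, pitch, yaw] about the fixed x, y, z axes, in that order (R = Rz(yaw) Ry(pitch) Rx(roll)).
In Python, from cell import read_state, get_image, camera_info, finish_job gives the robot as it stands.
- The arm moves only by the tool play_rows, never from a script. Its argument "deltas" is one flat list of numbers, 7 for each row, row after row: the shift along the tool's x, y, z in mm, then the turn, a rotation vector about the tool's x, y, z in rad, then the opening, from 0 (shut) to 1 (fully open). In form: [dx, dy, dz, ax, ay, az, grip, dx, dy, dz, ax, ay, az, grip, ...]. A call has 1 to 10 rows; each row is the pose to reach, as a shift and turn from the pose commanded when the call began, along the tool's axes at that moment; what a row does not reach only later rows make up. A row lasts 1/8 s, in which the tool goes at most 62.5 mm and 10.7 degrees, less where a joint would pass 70% of its speed; a pose out of reach is approached as far as the arm can. A call with a gripper value outside its range is refused whole. The fingers move at their own pace and stop on an object; the grip force is fixed at half the most. Time passes only in rows, so rows that repeat a pose let the fingers close. It gives the time, the measured TCP pose, the force, the opening and the grip force at its end, in the units of the state.
- read_state(): the state, without advancing time (a new reading comes with each control period).
- get_image(name): name is "side" or "top" or "wrist"; returns the picture (400x640x3 uint8, red, green, blue); there is no depth.
- camera_info(name): a dict with "fx", "fy", "cx", "cy" (pixels), "T" (4x4, takes a point from camera to world coordinates). Camera axes: x right, y down, z forward; pixel columns grow to the right and rows downward; lengths in mm; the calibration is good to about 2 mm. The wrist camera is an equidistant fisheye: a pixel r from the principal point sees the ray r / f radians off the axis. A picture is of the moment at which its call begins: read the wrist's pose just before it. camera_info takes no time and is no camera call; for the wrist camera it gives the pose at the moment of the call.
- finish_job(): hands the job in; it is judged then, once.
The state is a dict: "clock": time; "qpos": joint angles; "qd": joint speeds; "tau": joint torques, N m; "eef_pos": TCP position; "tool_rot": TCP orientation; "force": force on the tool from outside, world axes, zero at the start; "torque": the same for the moment, N m; "width": finger opening in mm; "gripper_force": force on a finger pad.
Only numpy, scipy, OpenCV 4.12 (cv2) and the standard library are available. Lean on these libraries where they do the work, as an engineer would, in place of code of your own. Each camera call takes 0.05 s, during which the arm holds its last target. There are 200 camera calls.

## Working session

There is one attempt and no reset: what is moved stays moved. The work goes in short steps, Python scripts to look and compute and a tool call to move; the robot and the scene stay as the last step left them, time stands still between calls to the robot, and variables do not carry over. Pictures are saved under pics/ and viewed, at most 10 in all, crops included, and the job is handed in when it is done.

Besides the shell and the picture viewer there is one more tool, called after "Call:" as name(argument=value, ...) on one line, values as JSON. play_rows: Moves the arm, as the interface text tells. Its arguments: {"type":"object","properties":{"deltas":{"type":"array"}},"required":["deltas"]}

```bash
mkdir -p pics; python3 - <<'E'
from cell import *
import cv2,numpy as np
np.set_printoptions(suppress=True,precision=3)
for n in("top","side"):
    cv2.imwrite(f"pics/{n}0.png",get_image(n)[:,:,::-1]); c=camera_info(n); print(n,c["fx"],c["fy"],c["cx"],c["cy"]);print(c["T"])
s=read_state();print({k:np.round(v,3) for k,v in s.items()})
E
```

```text
top 484.5183788537139 484.5183788537139 323.1930767103631 191.705505796767
[[   0.153   -0.912    0.38   -89.977]
 [  -0.988   -0.143    0.056 -170.424]
 [   0.004   -0.384   -0.923 1690.773]
 [   0.       0.       0.       1.   ]]
side 372.5964144106138 372.5964144106138 320.9391080873567 200.57910220737847
[[    0.907    -0.287     0.308    62.748]
 [   -0.421    -0.634     0.649 -1059.914]
 [    0.008    -0.718    -0.696  1197.203]
 [    0.        0.        0.        1.   ]]
{'clock': np.float64(0.1), 'qpos': array([ 1.226,  0.629,  0.038,  1.518, -0.027,  0.996, -0.02 ]), 'qd': array([-0.001, -0.002, -0.002, -0.002, -0.001, -0.   , -0.001]), 'tau': array([  0.003, -56.453,   1.231, -19.397,   0.011,   0.005,  -0.   ]), 'eef_pos': array([ 178.759, -624.345,  230.471]), 'tool_rot': array([-3.14 ,  0.   ,  0.279]), 'force': array([-0.019, -0.108,  0.456]), 'torque': array([-0.009,  0.019,  0.013]), 'gripper_force': np.float64(0.0), 'width': np.float64(85.583)}
```

View pics/top0.png

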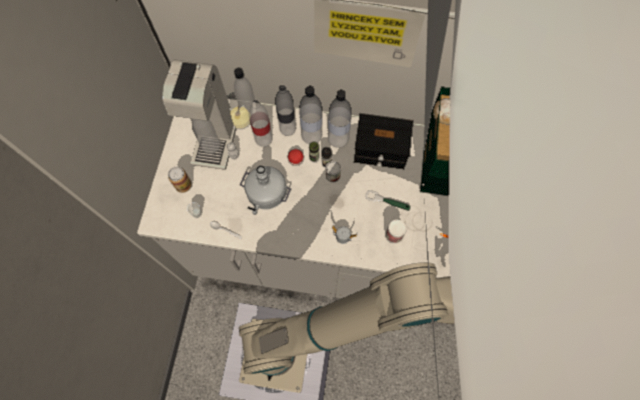

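View pics/side0.png

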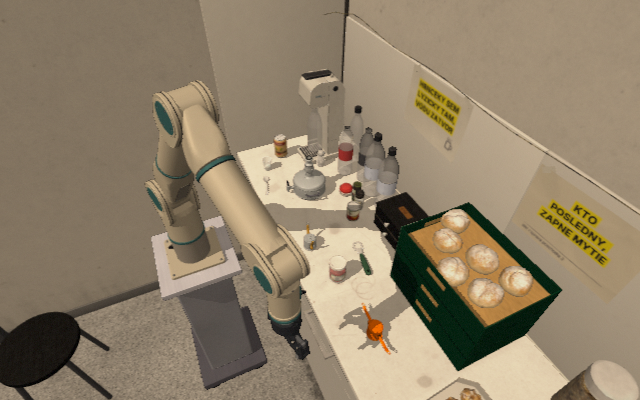

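Both views show the same candidates for the cap:
- The steel cup with two brass arms is at top (343,233), side (310,241). I choose this one.
- The orange look-alike is at side (375,328), top (443,236).
- The white-lid jar is at top (396,231), side (338,268).

The tank is at top (266,186), side (309,182). I'll check the choice in an enlarged crop.

```bash
python3 - <<'E'
import cv2,numpy as np
t=cv2.imread("pics/top0.png");s=cv2.imread("pics/side0.png")
f=lambda im,x,y,w,h,k:cv2.resize(im[y:y+h,x:x+w],None,fx=k,fy=k,interpolation=cv2.INTER_CUBIC)
A=np.hstack([f(t,320,205,50,37,8),f(s,285,218,50,37,8)])
B=np.hstack([f(t,235,160,66,50,6)[:,:400],f(s,275,152,66,50,6)[:,:400]])
B=cv2.resize(B,(800,303))
cv2.imwrite("pics/crop0.png",np.vstack([A,B])[:600])
E
```

```text
(no output)
```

View pics/crop0.png

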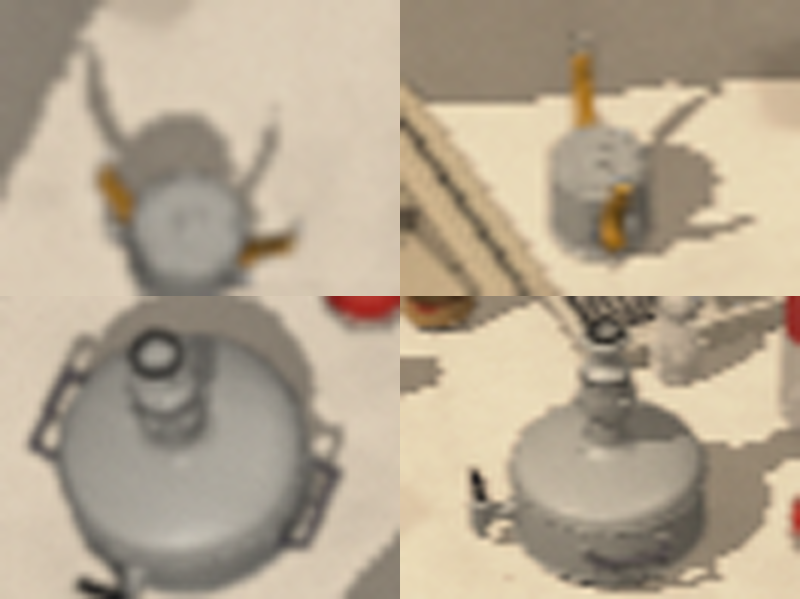

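```bash
cat > h.py <<'E'
from cell import *
import numpy as np
np.set_printoptions(suppress=True,precision=3)
def ray(n,u,v):
    c=camera_info(n);T=np.array(c["T"]);d=np.array([(u-c["cx"])/c["fx"],(v-c["cy"])/c["fy"],1])
    if n=="wrist":
        r=np.hypot(*d[:2]);d=np.array([*(d[:2]/r*np.sin(r)),np.cos(r)])
    d=T[:3,:3]@d;return T[:3,3],d/np.linalg.norm(d)
def plane(n,u,v,z): o,d=ray(n,u,v);return o+d*(z-o[2])/d[2]
def tri(rays):
    P=[np.eye(3)-np.outer(d,d) for o,d in rays]
    x=np.linalg.solve(sum(P),sum(p@o for p,(o,d) in zip(P,rays)))
    return x,[np.linalg.norm(p@(x-o)) for p,(o,d) in zip(P,rays)]
def proj(n,X):
    c=camera_info(n);T=np.array(c["T"]);p=T[:3,:3].T@(np.array(X)-T[:3,3])
    if n=="wrist":
        r=np.hypot(p[0],p[1]);p=np.array([*(p[:2]/r*np.arctan2(r,p[2])),1])
    return np.array([c["cx"]+c["fx"]*p[0]/p[2],c["cy"]+c["fy"]*p[1]/p[2]])
E
python3 - <<'E'
from h import *
print("seal",tri([ray("top",260.3,169.3),ray("side",308.4,157.2)]))
print("cap",tri([ray("top",343.1,232.3),ray("side",309.4,236.9)]),plane("top",343.1,232.3,52),plane("side",309.4,236.9,52))
f=lambda x,y:(320+x/8-.44,205+y/8-.44)
for p in [(128,218),(108,172),(243,256),(290,238)]: 
    for z in(25,70):print(p,z,plane("top",*f(*p),z)[:2])
g=lambda x,y:(285+x/8-.44,218+y/8-.44)
for p in [(185,122),(183,60),(215,240),(222,190)]: 
    for z in(25,70):print("s",p,z,plane("side",*g(*p),z)[:2])
E
```

```text
seal (array([570.808, 143.202, 197.737]), [np.float64(1.3170573733852766), np.float64(1.3170573733853383)])
cap (array([ 438.397, -165.391,   55.923]), [np.float64(1.0827789557652763), np.float64(1.0827789557653569)]) [ 440.806 -165.384   52.   ] [ 438.545 -162.573   52.   ]
(128, 218) 25 [ 447.192 -138.227]
(128, 218) 70 [ 432.681 -139.097]
(108, 172) 25 [ 467.344 -126.17 ]
(108, 172) 70 [ 452.288 -127.366]
(243, 256) 25 [ 437.496 -191.718]
(243, 256) 70 [ 423.247 -191.143]
(290, 238) 25 [ 449.109 -211.462]
(290, 238) 70 [ 434.546 -210.354]
s (185, 122) 25 [ 449.808 -118.164]
s (185, 122) 70 [ 434.949 -154.318]
s (183, 60) 25 [466.054 -78.014]
s (183, 60) 70 [ 450.571 -115.709]
s (215, 240) 25 [ 432.505 -195.799]
s (215, 240) 70 [ 418.31  -228.972]
s (222, 190) 25 [ 448.787 -167.746]
s (222, 190) 70 [ 433.967 -201.996]
```

The enlarged crop confirms it: a grey steel cup with two brass arms standing up, arm tips near top (333,226) and (356,234). The tank's neck carries a black seal at top (260.3,169.3). Moving above the cap.

```bash
cat >> h.py <<'E'
from scipy.spatial.transform import Rotation as Ro
def delta(p,rpy):
    s=read_state();R=Ro.from_euler("xyz",s["tool_rot"])
    print("clock",s["clock"],"pos",s["eef_pos"],"rot",s["tool_rot"],"F",s["force"],"w",s["width"],s["gripper_force"])
    print("d",R.inv().apply(np.array(p)-s["eef_pos"]),(R.inv()*Ro.from_euler("xyz",rpy)).as_rotvec())
E
python3 -c "
from h import *
delta([439.5,-164,215],[np.pi,0,1.37])"
```

```text
clock 0.1 pos [ 178.759 -624.345  230.471] rot [-3.14   0.     0.279] F [-0.019 -0.108  0.456] w 85.58277616301383 0.0
d [ 377.357 -370.791   16.11 ] [-0.002 -0.001 -1.091]
```

Call:
play_rows(deltas=[377,-371,16,0,0,-1.091,1,377,-371,16,0,0,-1.091,1,377,-371,16,0,0,-1.091,1,377,-371,16,0,0,-1.091,1,377,-371,16,0,0,-1.091,1,377,-371,16,0,0,-1.091,1,377,-371,16,0,0,-1.091,1,377,-371,16,0,0,-1.091,1,377,-371,16,0,0,-1.091,1,377,-371,16,0,0,-1.091,1])

```text
clock: 1.35
eef_pos: [440.3, -161.9, 215.2]
tool_rot: [3.142, -0.001, 1.375]
force: [-0.5, -0.3, 0.3]
width: 85.1
gripper_force: 0.0
```

Call:
play_rows(deltas=[0,0,0,0,0,0,1,0,0,0,0,0,0,1])

```text
clock: 1.6
eef_pos: [438.4, -166.0, 215.2]
tool_rot: [-3.141, 0.001, 1.367]
force: [0.3, 0.2, -0.5]
width: 85.1
gripper_force: 0.0
```

```bash
python3 - <<'E'
from h import *
import cv2
delta([439.5,-164,215],[np.pi,0,1.37]);print(read_state()["qpos"])
c=camera_info("wrist");print(c)
im=get_image("wrist")[:,:,::-1];cv2.imwrite("pics/w1.png",im)
cv2.imwrite("pics/w1v.png",cv2.resize(im,(800,500),interpolation=cv2.INTER_CUBIC))
print(proj("wrist",[439.5,-164,52]))
E
```

```text
clock 1.6 pos [ 438.443 -165.983  215.213] rot [-3.141  0.001  1.367] F [ 0.3    0.194 -0.499] w 85.09611679345166 0.0
d [2.156 0.634 0.211] [-0.001  0.001 -0.003]
[ 0.523  0.408 -0.302  2.018  0.177  0.74  -0.091]
{'fx': 309.70691628693146, 'fy': 309.70691628693146, 'cx': 318.4170942855182, 'cy': 198.25183281505642, 'T': array([[   0.979,   -0.195,   -0.054,  451.249],
       [  -0.202,   -0.945,   -0.257, -101.343],
       [  -0.001,    0.263,   -0.965,  357.061],
       [   0.   ,    0.   ,    0.   ,    1.   ]])}
[319.785 179.846]
```

View pics/w1v.png

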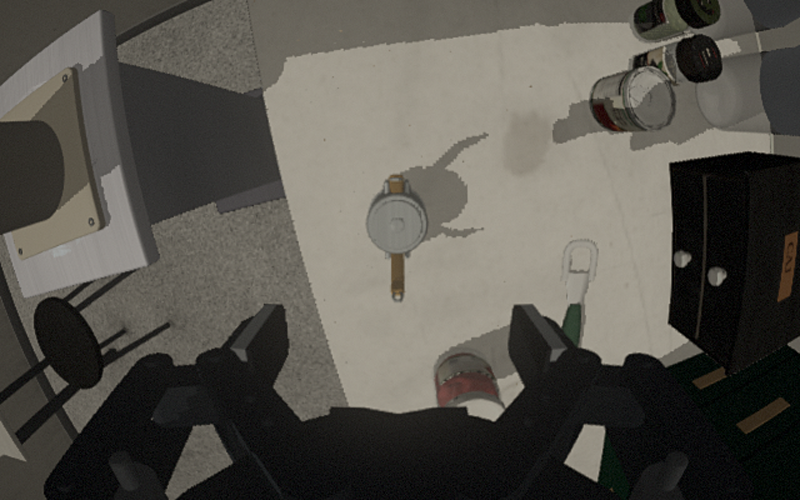

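The wrist view shows the cap's top centre at about (397,223) in the enlarged picture. The arms run vertically from (396,180) to (398,298), so the yaw is already aligned.

```bash
python3 - <<'E'
from h import *
print(plane("wrist",317.2,178.2,52),plane("wrist",317.2,178.2,54))
p=plane("wrist",317.2,178.2,52);delta([p[0],p[1],21],[np.pi,0,1.367])
E
```

```text
[ 437.296 -161.819   52.   ] [ 437.388 -161.422   54.   ]
clock 1.65 pos [ 438.518 -165.894  215.256] rot [-3.141  0.001  1.367] F [-0.333  0.017  0.948] w 85.60794155525979 0.0
d [  3.848  -1.94  194.255] [-0.     0.001  0.   ]
```

Call:
play_rows(deltas=[3,-1,60,0,0,0,1,3,-1,110,0,0,0,1,3,-1,150,0,0,0,1,3,-1,175,0,0,0,1,3,-1,190,0,0,0,1,3,-1,195,0,0,0,1,3,-1,195,0,0,0,1,3,-1,195,0,0,0,0.6,3,-1,195,0,0,0,0.4,3,-1,195,0,0,0,0])

```text
clock: 2.9
eef_pos: [439.1, -161.6, 21.5]
tool_rot: [3.141, 0.001, 1.37]
force: [-2.4, 0.7, 9.3]
width: 50.0
gripper_force: 60.6
```

Call:
play_rows(deltas=[0,0,0,0,0,0,0,0,0,0,0,0,0,0,0,0,0,0,0,0,0,0,0,0,0,0,0,0])

```text
clock: 3.4
eef_pos: [439.1, -161.6, 21.5]
tool_rot: [3.14, 0.001, 1.37]
force: [-1.8, 1.2, 10.0]
width: 49.8
gripper_force: 60.6
```

Call:
play_rows(deltas=[0,0,-20,0,0,0,0,0,0,-60,0,0,0,0,0,0,-120,0,0,0,0,0,0,-180,0,0,0,0,0,0,-230,0,0,0,0,0,0,-250,0,0,0,0,0,0,-250,0,0,0,0])

```text
clock: 4.28
eef_pos: [439.2, -161.6, 271.5]
tool_rot: [3.139, 0.001, 1.369]
force: [0.4, -0.2, -4.8]
width: 49.8
gripper_force: 64.0
```

```bash
python3 - <<'E'
from h import *
delta([571,143,270],[np.pi,0,1.8])
E
```

```text
clock 4.275 pos [ 439.173 -161.623  271.542] rot [3.139 0.001 1.369] F [ 0.394 -0.181 -4.838] w 49.75278237703652 64.02229394763708
d [324.842  68.203   1.446] [ 0.003  0.002 -0.431]
```

Call:
play_rows(deltas=[40,8,0,0,0,-0.06,0,90,19,0,0,0,-0.13,0,140,29,0,0,0,-0.2,0,190,40,0,0,0,-0.26,0,240,50,0,0,0,-0.32,0,280,59,0,0,0,-0.38,0,305,64,0,0,0,-0.42,0,319,67,0,0,0,-0.431,0,325,68,0,0,0,-0.431,0,325,68,0,0,0,-0.431,0])

```text
clock: 5.52
eef_pos: [570.0, 142.7, 269.7]
tool_rot: [-3.14, 0.001, 1.8]
force: [0.0, -0.2, -3.5]
width: 49.7
gripper_force: 63.9
```

```bash
python3 - <<'E'
from h import *
import cv2
delta([571,143,270],[np.pi,0,1.8])
k=lambda im,x,y,w,h,s:cv2.resize(im[y:y+h,x:x+w],None,fx=s,fy=s,interpolation=cv2.INTER_CUBIC)
w=k(get_image("wrist")[:,:,::-1],200,150,200,250,2)
s=get_image("side")[:,:,::-1];t=get_image("top")[:,:,::-1]
cv2.imwrite("pics/s2.png",s);cv2.imwrite("pics/t2.png",t)
w=cv2.resize(w,(400,500))
z=np.vstack([k(s,275,110,80,50,5),k(t,225,140,80,50,5)])
cv2.imwrite("pics/m2.png",np.hstack([w,z]))
E
```

```text
clock 5.525 pos [570.018 142.686 269.729] rot [-3.14   0.001  1.8  ] F [ 0.    -0.181 -3.525] w 49.74868736030023 63.90660010278225
d [ 0.082  1.028 -0.272] [-0.001  0.001 -0.   ]
```

View pics/m2.png

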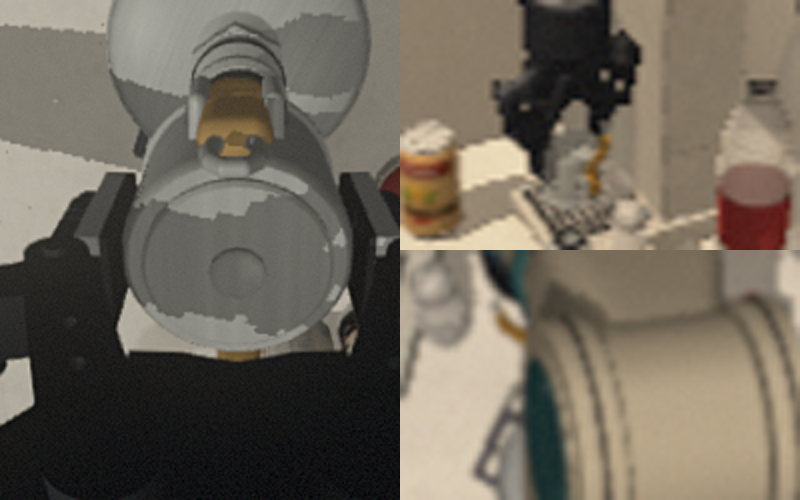

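The cap is held with its arms up, its knob at about (318,286) in wrist pixels, and the neck lies on the same column (237 in the crop).

```bash
python3 - <<'E'
from h import *
s=read_state();z=s["eef_pos"][2]+30.5
print(s["eef_pos"],plane("wrist",318.2,285.8,z))
# tank body outline centre cue: neck/hex left-right in wrist at lower ring
print(proj("wrist",[570.8,143.2,110]),proj("wrist",[570.8,143.2,130]), proj("wrist",[570.8,143.2,91]))
# top view check: tank outline at first picture
for z in (91,):print(proj("top",[570.8,143.2,z]),proj("top",[570.8,143.2,197]))
E
```

```text
[570.239 142.144 270.272] [569.85  140.137 300.772]
[320.16  181.797] [320.254 186.316] [320.081 178.004]
[263.674 182.292] [260.249 169.774]
```

Call:
play_rows(deltas=[1.7,0,20,0,0,0,0,1.7,0,35,0,0,0,0,1.7,0,45,0,0,0,0,1.7,0,50,0,0,0,0,1.7,0,54,0,0,0,0,1.7,0,58,0,0,0,0,1.7,0,61,0,0,0,0,1.7,0,64,0,0,0,0])

```text
clock: 6.68
eef_pos: [569.9, 145.8, 206.3]
tool_rot: [3.141, -0.001, 1.801]
force: [0.3, 1.8, -2.5]
width: 49.3
gripper_force: 64.0
```

Call:
play_rows(deltas=[1,0,3,0,0,0,0,1,0,6,0,0,0,0,1,0,9,0,0,0,0,1,0,12,0,0,0,0,1,0,12,0,0,0,0])

```text
clock: 7.3
eef_pos: [569.7, 145.9, 194.0]
tool_rot: [-3.141, 0.0, 1.801]
force: [0.1, 0.3, -4.3]
width: 49.7
gripper_force: 63.9
```

Call:
play_rows(deltas=[0,0,3,0,0,0,0,0,0,6,0,0,0,0,0,0,8,0,0,0,0,0,0,8,0,0,0,0])

```text
clock: 7.8
eef_pos: [569.7, 146.0, 186.1]
tool_rot: [-3.141, 0.0, 1.801]
force: [-0.2, 0.2, -3.0]
width: 50.0
gripper_force: 63.9
```

Call:
play_rows(deltas=[0,0,2,0,0,0,0,0,0,4,0,0,0,0,0,0,4,0,0,0,0])

```text
clock: 8.18
eef_pos: [569.6, 146.6, 182.4]
tool_rot: [3.142, -0.0, 1.801]
force: [-0.2, 0.9, -1.6]
width: 49.7
gripper_force: 64.0
```

Call:
play_rows(deltas=[0.3,0,1,0,0,0,0,0.3,0,2,0,0,0,0,0.3,0,3,0,0,0,0,0.3,0,3,0,0,0,0])

```text
clock: 8.68
eef_pos: [569.6, 146.8, 179.2]
tool_rot: [-3.142, -0.0, 1.801]
force: [-2.5, 1.2, 1.3]
width: 49.5
gripper_force: 64.4
```

Call:
play_rows(deltas=[0,0,1,0,0,0,0,0,0,2,0,0,0,0,0,0,2,0,0,0,0])

```text
clock: 9.05
eef_pos: [569.6, 146.7, 177.0]
tool_rot: [-3.141, -0.0, 1.801]
force: [-1.9, 1.2, 0.9]
width: 49.8
gripper_force: 64.3
```

Call:
play_rows(deltas=[0,0,1,0,0,0,0,0,0,2,0,0,0,0,0,0,3,0,0,0,0,0,0,3,0,0,0,0])

```text
clock: 9.55
eef_pos: [569.7, 146.5, 174.1]
tool_rot: [-3.141, -0.0, 1.801]
force: [-3.0, 1.6, 1.5]
width: 49.8
gripper_force: 64.5
```

Call:
play_rows(deltas=[0,0,0.5,0,0,0,0,0,0,1,0,0,0,0,0,0,1,0,0,0,0])

```text
clock: 9.93
eef_pos: [569.7, 146.6, 173.8]
tool_rot: [3.141, 0.0, 1.801]
force: [-4.2, 2.2, 6.6]
width: 49.4
gripper_force: 64.9
```

Call:
play_rows(deltas=[0,0,0.5,0,0,0,0,0,0,1,0,0,0,0,0,0,1,0,0,0,0])

```text
clock: 10.3
eef_pos: [569.7, 146.6, 173.4]
tool_rot: [3.141, 0.0, 1.801]
force: [-4.7, 1.1, 9.6]
width: 49.7
gripper_force: 65.3
```

Call:
play_rows(deltas=[0,0,0.5,0,0,0,0,0,0,1,0,0,0,0,0,0,1,0,0,0,0])

```text
clock: 10.68
eef_pos: [569.7, 146.5, 172.9]
tool_rot: [3.141, 0.001, 1.801]
force: [-6.8, 0.0, 13.2]
width: 49.6
gripper_force: 65.7
```

Call:
play_rows(deltas=[0,0.5,0.7,0,0,0,0,0,0.5,1.4,0,0,0,0,0,0.5,2,0,0,0,0,0,0.5,2,0,0,0,0])

```text
clock: 11.18
eef_pos: [569.8, 146.5, 172.0]
tool_rot: [3.141, 0.001, 1.801]
force: [-9.8, -0.8, 22.5]
width: 49.8
gripper_force: 66.5
```

Call:
play_rows(deltas=[0,0,0.5,0,0,0,0,0,0,1,0,0,0,0,0,0,1,0,0,0,0])

```text
clock: 11.55
eef_pos: [569.8, 146.6, 171.6]
tool_rot: [3.141, 0.002, 1.801]
force: [-11.2, -1.5, 25.9]
width: 49.4
gripper_force: 66.9
```

Call:
play_rows(deltas=[0,-0.5,-3,0,0,0,0,0,-0.5,-5,0,0,0,0.8,0,-0.5,-5,0,0,0,1,0,-0.5,-5,0,0,0,1,0,-0.5,-5,0,0,0,1,0,-0.5,-5,0,0,0,1])

```text
clock: 12.3
eef_pos: [569.7, 146.4, 173.1]
tool_rot: [-3.141, 0.0, 1.801]
force: [0.1, 0.0, -0.5]
width: 85.5
gripper_force: 0.0
```

Call:
play_rows(deltas=[0,0,-20,0,0,0,1,0,0,-50,0,0,0,1,0,0,-90,0,0,0,1,0,0,-120,0,0,0,1,0,0,-130,0,0,0,1,0,0,-130,0,0,0,1])

```text
clock: 13.05
eef_pos: [569.7, 146.4, 303.1]
tool_rot: [3.141, 0.0, 1.801]
force: [0.2, 0.2, -1.0]
width: 85.8
gripper_force: 0.0
```

```bash
python3 - <<'E'
from h import *
import cv2
delta([570,146.5,300],[np.pi,0,1.8]);print(read_state()["qpos"])
k=lambda im,x,y,w,h,s:cv2.resize(im[y:y+h,x:x+w],None,fx=s,fy=s,interpolation=cv2.INTER_CUBIC)
w=get_image("wrist")[:,:,::-1];s=get_image("side")[:,:,::-1];t=get_image("top")[:,:,::-1]
z=np.vstack([k(s,275,125,80,60,5),k(t,225,140,80,60,5)])
cv2.imwrite("pics/m3.png",np.hstack([k(w,220,100,200,300,2),z]))
for z in(197,200,203,206):print(z,proj("wrist",[570,146.5,z]))
E
```

```text
clock 13.05 pos [569.693 146.353 303.143] rot [3.141 0.    1.801] F [ 0.212  0.172 -0.96 ] w 85.83750742638512 0.0
d [0.074 0.332 3.143] [0.    0.    0.001]
[ 0.043  0.511 -0.54   1.591  0.283  1.119 -0.336]
197 [321.11  196.955]
200 [321.128 197.905]
203 [321.147 198.877]
206 [321.166 199.872]
```

View pics/m3.png

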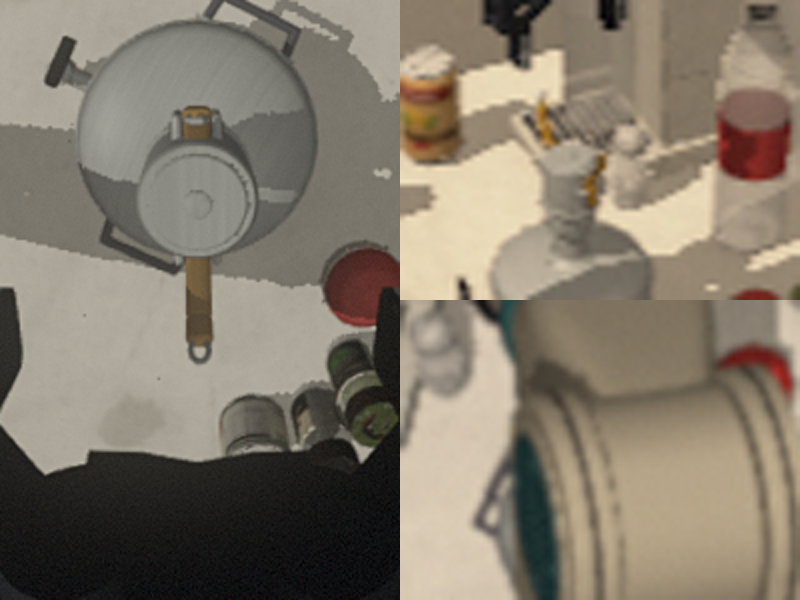

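The cap sits home with both arms up, and its knob is at wrist (318.8,201.8). Next I'll plan the finger path for the arms and check the coffee machine's clearance.

```bash
cat > path.py <<'E'
from h import *
import sys
C0=np.array([570,145.2]);u=np.array([np.cos(1.801),np.sin(1.801)]);zp=176.2
def wp(th,s=48,over=2,side=1):
    a=np.clip(th,0,0.45); n=np.array([np.sin(th),np.cos(th)]); al=np.array([np.cos(th),-np.sin(th)])
    C=np.array([26.5,zp])+s*al+(12.5-over)*n
    k=np.clip((th-a)/0.3,-1,1)*11
    if th<0:k=max(-11,th/0.3*11)
    T=C+k*np.array([np.cos(a),-np.sin(a)])
    return T,a
def plan(ths,side,**kw):
    s=read_state();R=Ro.from_euler("xyz",s["tool_rot"])
    print(s["eef_pos"],s["tool_rot"],"r,z now",side*(s["eef_pos"][:2]-C0)@u,s["eef_pos"][2])
    base=Ro.from_euler("xyz",[np.pi,0,1.801])
    for th in ths:
        T,a=wp(th,**kw);p=np.array([*(C0+side*T[0]*u),T[1]])
        Q=base*Ro.from_rotvec([0,-side*a,0])
        print(th,"rz",T.round(1),"d",R.inv().apply(p-s["eef_pos"]).round(1),(R.inv()*Q).as_rotvec().round(3))
E
python3 - <<'E'
from path import *
for p in [(193,165),(228,168)]:print(plane("top",*p,0)[:2])
for p in [(168,100),(215,100)]:print(plane("top",*p,300)[:2])
plan([-1.05,-.8,-.5,-.25,0,.15,.3,.45,.6,.75,.9,1.05,1.2,1.35,1.45,1.57],1)
E
```

```text
[637.715 445.219]
[646.117 308.823]
[731.531 480.957]
[756.118 324.68 ]
[568.973 146.044 301.742] [-3.139  0.     1.801] r,z now 1.056306203191744 301.74221344805954
-1.05 rz [ 30.3 223.1] d [29.2  1.  78.7] [-0.003  0.    -0.   ]
-0.8 rz [ 41.4 217.9] d [40.4  1.  83.8] [-0.003  0.    -0.   ]
-0.5 rz [ 52.6 208.4] d [51.6  1.1 93.3] [-0.003  0.    -0.   ]
-0.25 rz [ 61.2 198.2] d [ 60.2   1.1 103.5] [-0.003  0.    -0.   ]
0 rz [ 74.5 186.7] d [ 73.5   1.1 115. ] [-0.003  0.    -0.   ]
0.15 rz [ 75.5 179.4] d [ 74.5   1.1 122.3] [-0.003 -0.15   0.   ]
0.3 rz [ 75.5 172. ] d [ 74.4   1.2 129.7] [-0.003 -0.3    0.   ]
0.45 rz [ 74.3 164.8] d [ 73.3   1.2 136.9] [-0.003 -0.45   0.   ]
0.6 rz [ 77.  155.4] d [ 76.    1.2 146.4] [-0.003 -0.45   0.   ]
0.75 rz [ 78.7 146.4] d [ 77.7   1.2 155.3] [-0.003 -0.45   0.   ]
0.9 rz [ 74.5 140.3] d [ 73.4   1.2 161.4] [-0.003 -0.45   0.   ]
1.05 rz [ 69.4 135. ] d [ 68.4   1.3 166.7] [-0.003 -0.45   0.   ]
1.2 rz [ 63.6 130.5] d [ 62.6   1.3 171.2] [-0.003 -0.45   0.   ]
1.35 rz [ 57.2 126.9] d [ 56.1   1.3 174.8] [-0.003 -0.45   0.   ]
1.45 rz [ 52.6 125. ] d [ 51.6   1.3 176.7] [-0.003 -0.45   0.   ]
1.57 rz [ 46.9 123.4] d [ 45.9   1.3 178.3] [-0.003 -0.45   0.   ]
```

Call:
play_rows(deltas=[5,0,0,0,0,0,0,14,0,30,0,0,0,0,14,0,60,0,0,0,0,14,0,82,0,0,0,0,14,0,82,0,0,0,0,22,0,82,0,0,0,0,30,0,81,0,0,0,0,41,0,84,0,0,0,0])

```text
clock: 14.2
eef_pos: [560.8, 187.1, 220.3]
tool_rot: [3.139, 0.0, 1.8]
force: [0.9, -0.3, -0.4]
width: -0.1
gripper_force: 0.4
```

```bash
python3 - <<'E'
from path import *
plan([-.8,-.5,-.25,0,.15],1)
E
```

```text
[560.848 187.069 220.307] [3.139 0.    1.8  ] r,z now 42.85270052114197 220.30745214493186
-0.8 rz [ 41.4 217.9] d [-1.4 -0.6  2.4] [ 0.002  0.    -0.001]
-0.5 rz [ 52.6 208.4] d [ 9.7 -0.7 11.9] [ 0.002  0.    -0.001]
-0.25 rz [ 61.2 198.2] d [18.4 -0.7 22.1] [ 0.002  0.    -0.001]
0 rz [ 74.5 186.7] d [31.7 -0.7 33.6] [ 0.002  0.    -0.001]
0.15 rz [ 75.5 179.4] d [32.7 -0.7 40.9] [ 0.002 -0.15  -0.001]
```

Call:
play_rows(deltas=[5,-0.6,7,0,0,0,0,10,-0.6,12,0,0,0,0,14,-0.6,17,0,0,0,0,18,-0.6,22,0,0,0,0,25,-0.6,28,0,0,0,0,31,-0.6,34,0,0,0,0,32,-0.6,41,0,-0.15,0,0,32,-0.6,48,0,-0.3,0,0])

```text
clock: 15.2
eef_pos: [553.2, 217.2, 171.6]
tool_rot: [3.139, 0.304, 1.798]
force: [-1.1, -0.0, -0.1]
width: -0.4
gripper_force: 0.3
```

```bash
python3 - <<'E'
from path import *
import cv2
plan([.3,.45,.6,.75,.9],1);print(read_state()["force"])
k=lambda im,x,y,w,h,s:cv2.resize(im[y:y+h,x:x+w],None,fx=s,fy=s,interpolation=cv2.INTER_CUBIC)
w=get_image("wrist")[:,:,::-1];s=get_image("side")[:,:,::-1]
cv2.imwrite("pics/m4.png",np.hstack([k(w,220,100,200,300,2)[:400],k(s,275,125,80,80,5)]))
E
```

```text
[553.197 217.181 171.596] [3.139 0.304 1.798] r,z now 73.91593145218245 171.5964486040753
0.3 rz [ 75.5 172. ] d [ 1.3 -0.1 -0.9] [ 0.001  0.004 -0.002]
0.45 rz [ 74.3 164.8] d [ 2.4 -0.1  6.4] [ 0.001 -0.146 -0.003]
0.6 rz [ 77.  155.4] d [ 7.8 -0.1 14.6] [ 0.001 -0.146 -0.003]
0.75 rz [ 78.7 146.4] d [12.1 -0.1 22.6] [ 0.001 -0.146 -0.003]
0.9 rz [ 74.5 140.3] d [ 9.9 -0.1 29.7] [ 0.001 -0.146 -0.003]
[-1.117 -0.013 -0.134]
```

View pics/m4.png

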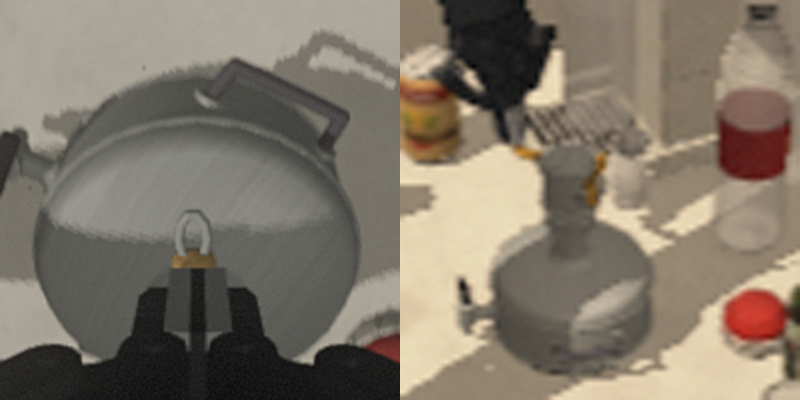

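The fingertip rests on the left arm just inside its ring (crop (193,265)), and the arm is about level. Pressing on.

Call:
play_rows(deltas=[1,0,3,0,-0.07,0,0,2,0,7,0,-0.146,0,0,5,0,11,0,-0.146,0,0,7.5,0,15,0,-0.146,0,0,9,0,18,0,-0.146,0,0])

```text
clock: 15.92
eef_pos: [552.3, 219.4, 151.6]
tool_rot: [3.141, 0.445, 1.799]
force: [-0.5, -1.1, 2.2]
width: 0.2
gripper_force: 0.6
```

```bash
python3 - <<'E'
from path import *
plan([.6,.75,.9,1.05,1.2,1.35,1.45,1.57],1);print(read_state()["force"])
E
```

```text
[552.264 219.362 151.594] [3.141 0.445 1.799] r,z now 76.25240596932096 151.5938009560756
0.6 rz [ 77.  155.4] d [-1.   0.3 -3.7] [-0.001 -0.005 -0.002]
0.75 rz [ 78.7 146.4] d [4.4 0.3 3.7] [-0.001 -0.005 -0.002]
0.9 rz [ 74.5 140.3] d [ 3.2  0.3 10.9] [-0.001 -0.005 -0.002]
1.05 rz [ 69.4 135. ] d [ 1.   0.4 17.9] [-0.001 -0.005 -0.002]
1.2 rz [ 63.6 130.5] d [-2.3  0.4 24.5] [-0.001 -0.005 -0.002]
1.35 rz [ 57.2 126.9] d [-6.6  0.4 30.5] [-0.001 -0.005 -0.002]
1.45 rz [ 52.6 125. ] d [-9.9  0.4 34.2] [-0.001 -0.005 -0.002]
1.57 rz [ 46.9 123.4] d [-14.3   0.4  38. ] [-0.001 -0.005 -0.002]
[-0.477 -1.121  2.178]
```

Call:
play_rows(deltas=[2,0,4,0,0,0,0,3,0,7,0,0,0,0,2.5,0,11,0,0,0,0,1.5,0,14,0,0,0,0])

```text
clock: 16.42
eef_pos: [552.9, 216.2, 138.0]
tool_rot: [3.141, 0.445, 1.801]
force: [-0.2, 1.5, 2.6]
width: 0.1
gripper_force: 1.1
```

Call:
play_rows(deltas=[-1,0,4,0,0,0,0,-3,0,7,0,0,0,0,-5,0,10,0,0,0,0,-6,0,12,0,0,0,0])

```text
clock: 16.92
eef_pos: [555.1, 206.2, 129.6]
tool_rot: [-3.142, 0.445, 1.801]
force: [-0.4, 3.0, 0.4]
width: 0.1
gripper_force: 1.1
```

```bash
python3 - <<'E'
from path import *
plan([.75,.9,1.05,1.2,1.35,1.45,1.57],1);print(read_state()["force"])
E
```

```text
[555.08  206.165 129.616] [-3.142  0.445  1.801] r,z now 62.761450853442255 129.6160017944813
0.75 rz [ 78.7 146.4] d [  7.2   0.6 -22. ] [ 0.    -0.005  0.   ]
0.9 rz [ 74.5 140.3] d [  5.9   0.6 -14.7] [ 0.    -0.005  0.   ]
1.05 rz [ 69.4 135. ] d [ 3.7  0.6 -7.7] [ 0.    -0.005  0.   ]
1.2 rz [ 63.6 130.5] d [ 0.4  0.6 -1.1] [ 0.    -0.005  0.   ]
1.35 rz [ 57.2 126.9] d [-3.9  0.6  4.9] [ 0.    -0.005  0.   ]
1.45 rz [ 52.6 125. ] d [-7.2  0.6  8.5] [ 0.    -0.005  0.   ]
1.57 rz [ 46.9 123.4] d [-11.6   0.6  12.4] [ 0.    -0.005  0.   ]
[-0.36   3.02   0.427]
```

Call:
play_rows(deltas=[-2,0,3,0,0,0,0,-4,0,5,0,0,0,0,-6,0,7,0,0,0,0,-7,0,8.5,0,0,0,0])

```text
clock: 17.42
eef_pos: [557.6, 195.4, 125.3]
tool_rot: [-3.141, 0.447, 1.8]
force: [-0.1, 1.3, 1.3]
width: 0.4
gripper_force: 0.9
```

Call:
play_rows(deltas=[-2,0,1.3,0,0,0,0,-4,0,3,0,0,0,0,-4,0,3,0,0,0,0])

```text
clock: 17.8
eef_pos: [558.7, 190.1, 124.4]
tool_rot: [-3.141, 0.447, 1.8]
force: [-0.1, -0.4, 0.2]
width: 0.4
gripper_force: 0.1
```

```bash
python3 - <<'E'
from path import *
plan([1.35,1.45,1.57],1);print(read_state()["force"])
E
```

```text
[558.746 190.125 124.38 ] [-3.141  0.447  1.8  ] r,z now 46.30807392534168 124.37959722076877
1.35 rz [ 57.2 126.9] d [ 8.7  0.7 -7. ] [-0.001 -0.003 -0.001]
1.45 rz [ 52.6 125. ] d [ 5.4  0.7 -3.3] [-0.001 -0.003 -0.001]
1.57 rz [ 46.9 123.4] d [1.  0.7 0.6] [-0.001 -0.003 -0.001]
[-0.078 -0.364  0.178]
```

Call:
play_rows(deltas=[-1,0,-0.5,0,0,0,0,-2,0,-1,0,0,0,0,-2,0,-1,0,0,0,0])

```text
clock: 18.18
eef_pos: [559.1, 189.6, 126.3]
tool_rot: [3.141, 0.446, 1.8]
force: [-0.1, -0.1, -0.8]
width: -0.0
gripper_force: 0.0
```

Call:
play_rows(deltas=[-1,0,-0.5,0,0,0,0,-2,0,-1,0,0,0,0,-2,0,-1,0,0,0,0])

```text
clock: 18.55
eef_pos: [559.2, 188.9, 127.8]
tool_rot: [3.141, 0.445, 1.801]
force: [0.1, 0.1, -0.6]
width: 0.1
gripper_force: 0.6
```

Call:
play_rows(deltas=[14,0,-7,0,0,0,0,36,0,-17,0,0,0,0,40,0,-40,0,0,0,0,30,0,-80,0,0.1,0,0,15,0,-120,0,0.25,0,0,0,0,-150,0,0.4,0,0,0,0,-150,0,0.445,0,0,0,0,-150,0,0.445,0,0])

```text
clock: 19.55
eef_pos: [544.7, 251.6, 263.7]
tool_rot: [3.141, 0.001, 1.8]
force: [-0.6, 0.1, -0.3]
width: -0.0
gripper_force: 0.0
```

```bash
python3 - <<'E'
from path import *
import cv2
plan([],1);print(read_state()["force"])
k=lambda im,x,y,w,h,s:cv2.resize(im[y:y+h,x:x+w],None,fx=s,fy=s,interpolation=cv2.INTER_CUBIC)
w=get_image("wrist")[:,:,::-1];s=get_image("side")[:,:,::-1]
cv2.imwrite("pics/m5.png",np.hstack([cv2.resize(w[:,120:520],(400,400)),k(s,285,130,50,50,8)]))
E
```

```text
[544.673 251.608 263.67 ] [3.141 0.001 1.8  ] r,z now 109.38038737917151 263.67012876610755
[-0.554  0.134 -0.302]
```

View pics/m5.png

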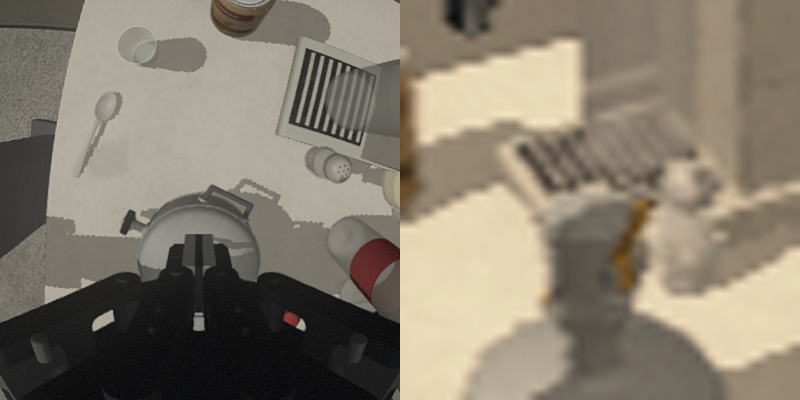

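The left arm is no longer up: a brass end shows low beside the neck at side crop (546,297), and the right arm still stands. Checking numerically, and planning the right arm.

```bash
python3 - <<'E'
from path import *
for th in(1.2,1.4,1.57):
  for s in (45,58):
    al=np.array([np.cos(th),-np.sin(th)]);n=np.array([np.sin(th),np.cos(th)])
    C=np.array([26.5,zp-2])+s*al+9*n;print(th,s,C,proj("side",[*(C0+C[0]*u),C[1]])-.06)
plan([-1.05,-.8,-.5,-.25,0,.15,.3,.45],-1)
E
```

```text
1.2 45 [ 51.194 135.519] [301.771 162.22 ]
1.2 58 [ 55.905 123.403] [301.242 163.791]
1.4 45 [ 43.018 131.384] [302.847 163.816]
1.4 58 [ 45.227 118.574] [302.634 165.769]
1.57 45 [ 35.536 129.207] [303.825 165.004]
1.57 58 [ 35.546 116.207] [303.89  167.225]
[543.589 253.148 262.785] [-3.14   0.001  1.803] r,z now -111.12677961822975 262.78514233153265
-1.05 rz [ 30.3 223.1] d [-141.4    0.9   39.8] [-0.001  0.001  0.002]
-0.8 rz [ 41.4 217.9] d [-152.5    0.8   45. ] [-0.001  0.001  0.002]
-0.5 rz [ 52.6 208.4] d [-163.7    0.8   54.5] [-0.001  0.001  0.002]
-0.25 rz [ 61.2 198.2] d [-172.3    0.8   64.7] [-0.001  0.001  0.002]
0 rz [ 74.5 186.7] d [-185.6    0.8   76.2] [-0.001  0.001  0.002]
0.15 rz [ 75.5 179.4] d [-186.6    0.8   83.5] [-0.001  0.151  0.002]
0.3 rz [ 75.5 172. ] d [-186.5    0.8   90.9] [-0.001  0.301  0.002]
0.45 rz [ 74.3 164.8] d [-185.3    0.8   98.2] [-0.002  0.451  0.002]
```

Call:
play_rows(deltas=[-40,0,0,0,0,0,0,-90,0,0,0,0,0,0,-120,0,5,0,0,0,0,-124,0,20,0,0,0,0,-125,0,43,0,0,0,0,-125,0,43,0,0,0,0,-134,0,43,0,0,0,0,-142,0,42,0,0,0,0,-152,0,45,0,0,0,0,-158,0,50,0,0,0,0])

```text
clock: 20.9
eef_pos: [581.2, 96.5, 213.6]
tool_rot: [3.14, 0.002, 1.8]
force: [0.7, 1.0, 0.9]
width: -0.3
gripper_force: 0.3
```

```bash
python3 - <<'E'
from path import *
plan([-.5,-.25,0,.15,.3,.45],-1);print(read_state()["force"])
E
```

```text
[581.172  96.509 213.612] [3.14  0.002 1.8  ] r,z now 49.95575778582931 213.6121511028422
-0.5 rz [ 52.6 208.4] d [-2.6  0.2  5.2] [ 0.001  0.002 -0.001]
-0.25 rz [ 61.2 198.2] d [-11.3   0.2  15.4] [ 0.001  0.002 -0.001]
0 rz [ 74.5 186.7] d [-24.5   0.2  26.9] [ 0.001  0.002 -0.001]
0.15 rz [ 75.5 179.4] d [-25.5   0.2  34.2] [ 0.001  0.152 -0.001]
0.3 rz [ 75.5 172. ] d [-25.4   0.2  41.6] [ 0.001  0.302 -0.001]
0.45 rz [ 74.3 164.8] d [-24.3   0.2  48.9] [ 0.002  0.452 -0.001]
[0.727 1.039 0.879]
```

Call:
play_rows(deltas=[-3,0,5,0,0,0,0,-7,0,10,0,0,0,0,-11,0,15,0,0,0,0,-18,0,21,0,0,0,0,-24,0,27,0,0,0,0,-25,0,34,0,0.15,0,0,-25,0,41,0,0.3,0,0,-24,0,49,0,0.45,0,0,-24,0,49,0,0.45,0,0])

```text
clock: 22.02
eef_pos: [586.0, 68.6, 161.0]
tool_rot: [-3.136, -0.448, 1.79]
force: [0.1, 0.2, -0.1]
width: -0.1
gripper_force: 0.0
```

```bash
python3 - <<'E'
from path import *
plan([.45,.6,.75,.9,1.05,1.2],-1);print(read_state()["force"])
E
```

```text
[586.048  68.628 161.044] [-3.136 -0.448  1.79 ] r,z now 78.21385751300724 161.04406661098295
0.45 rz [ 74.3 164.8] d [ 5.2  1.8 -1.7] [-0.001  0.002 -0.01 ]
0.6 rz [ 77.  155.4] d [-1.3  1.9  5.6] [-0.001  0.002 -0.01 ]
0.75 rz [ 78.7 146.4] d [-6.8  1.9 13. ] [-0.001  0.002 -0.01 ]
0.9 rz [ 74.5 140.3] d [-5.6  1.9 20.3] [-0.001  0.002 -0.01 ]
1.05 rz [ 69.4 135. ] d [-3.3  1.9 27.3] [-0.001  0.002 -0.01 ]
1.2 rz [ 63.6 130.5] d [-0.   1.9 33.9] [-0.001  0.002 -0.01 ]
[ 0.114  0.176 -0.091]
```

Call:
play_rows(deltas=[1,1.5,2,0,0,-0.01,0,1,1.5,6,0,0,-0.01,0,-2,1.5,9,0,0,-0.01,0,-4,1.5,13,0,0,-0.01,0,-4,1.5,16,0,0,-0.01,0])

```text
clock: 22.65
eef_pos: [586.8, 78.4, 148.3]
tool_rot: [3.136, -0.449, 1.813]
force: [-0.2, 0.8, 3.1]
width: 0.1
gripper_force: 1.4
```

```bash
python3 - <<'E'
from path import *
plan([.75,.9,1.05,1.2,1.35,1.45,1.57],-1);print(read_state()["force"])
E
```

```text
[586.84   78.356 148.279] [ 3.136 -0.449  1.813] r,z now 68.92275281682089 148.27880301778387
0.75 rz [ 78.7 146.4] d [-9.6 -1.2 -2.5] [0.    0.001 0.01 ]
0.9 rz [ 74.5 140.3] d [-8.4 -1.2  4.7] [0.    0.001 0.01 ]
1.05 rz [ 69.4 135. ] d [-6.2 -1.2 11.8] [0.    0.001 0.01 ]
1.2 rz [ 63.6 130.5] d [-2.9 -1.2 18.3] [0.    0.001 0.01 ]
1.35 rz [ 57.2 126.9] d [ 1.3 -1.1 24.4] [0.    0.001 0.01 ]
1.45 rz [ 52.6 125. ] d [ 4.6 -1.1 28. ] [0.    0.001 0.01 ]
1.57 rz [ 46.9 123.4] d [ 9.  -1.1 31.9] [0.    0.001 0.01 ]
[-0.195  0.783  3.103]
```

Call:
play_rows(deltas=[-4,-1,2,0,0,0.01,0,-7,-1,5,0,0,0.01,0,-7,-1,8,0,0,0.01,0,-6,-1,12,0,0,0.01,0])

```text
clock: 23.15
eef_pos: [585.9, 77.0, 134.4]
tool_rot: [-3.141, -0.448, 1.8]
force: [0.2, -1.0, 4.3]
width: -0.3
gripper_force: 1.9
```

```bash
python3 - <<'E'
from path import *
plan([.9,1.05,1.2,1.35,1.45,1.57],-1);print(read_state()["force"])
E
```

```text
[585.893  76.954 134.399] [-3.141 -0.448  1.8  ] r,z now 70.07209255120179 134.39855232417676
0.9 rz [ 74.5 140.3] d [-1.4  0.1 -7.3] [ 0.     0.002 -0.001]
1.05 rz [ 69.4 135. ] d [ 0.9  0.1 -0.3] [ 0.     0.002 -0.001]
1.2 rz [ 63.6 130.5] d [4.1 0.1 6.3] [ 0.     0.002 -0.001]
1.35 rz [ 57.2 126.9] d [ 8.4  0.1 12.4] [ 0.     0.002 -0.001]
1.45 rz [ 52.6 125. ] d [11.7  0.1 16. ] [ 0.     0.002 -0.001]
1.57 rz [ 46.9 123.4] d [16.1  0.1 19.9] [ 0.     0.002 -0.001]
[ 0.236 -0.952  4.338]
```

Call:
play_rows(deltas=[2,0,3,0,0,0,0,4,0,6,0,0,0,0,6,0,9,0,0,0,0,8,0,12,0,0,0,0])

```text
clock: 23.65
eef_pos: [582.8, 89.3, 127.0]
tool_rot: [-3.141, -0.448, 1.8]
force: [1.5, -4.4, -0.1]
width: -0.1
gripper_force: 1.9
```

Call:
play_rows(deltas=[2,0,2,0,0,0,0,4,0,4,0,0,0,0,6,0,6,0,0,0,0,6,0,6,0,0,0,0])

```text
clock: 24.15
eef_pos: [580.8, 98.3, 124.8]
tool_rot: [-3.141, -0.45, 1.801]
force: [0.1, -1.3, -1.0]
width: 0.1
gripper_force: 0.3
```

```bash
python3 - <<'E'
from path import *
plan([1.35,1.45,1.57],-1);print(read_state()["force"])
E
```

```text
[580.777  98.25  124.777] [-3.141 -0.45   1.801] r,z now 48.17028931231915 124.77651040007702
1.35 rz [ 57.2 126.9] d [-7.2  0.2 -5.8] [-0.001 -0.     0.   ]
1.45 rz [ 52.6 125. ] d [-3.9  0.2 -2.2] [-0.001 -0.     0.   ]
1.57 rz [ 46.9 123.4] d [0.5 0.2 1.8] [-0.001 -0.     0.   ]
[ 0.053 -1.276 -1.019]
```

Call:
play_rows(deltas=[1,0,0,0,0,0,0,2,0,0,0,0,0,0,2,0,0,0,0,0,0])

```text
clock: 24.52
eef_pos: [580.8, 99.3, 125.7]
tool_rot: [3.141, -0.449, 1.801]
force: [-0.3, -0.4, 0.2]
width: 0.0
gripper_force: 0.4
```

Call:
play_rows(deltas=[-14,0,-7,0,0,0,0,-36,0,-17,0,0,0,0,-40,0,-40,0,0,0,0,-30,0,-80,0,-0.1,0,0,-15,0,-120,0,-0.25,0,0,0,0,-170,0,-0.4,0,0,0,0,-200,0,-0.445,0,0,0,0,-200,0,-0.445,0,0,0,0,-200,0,-0.445,0,0])

```text
clock: 25.65
eef_pos: [600.2, 12.8, 304.6]
tool_rot: [-3.14, -0.004, 1.799]
force: [-0.1, -0.2, -0.0]
width: 0.1
gripper_force: 0.0
```

```bash
python3 - <<'E'
from path import *
import cv2
plan([],1);print(read_state()["force"])
k=lambda im,x,y,w,h,s:cv2.resize(im[y:y+h,x:x+w],None,fx=s,fy=s,interpolation=cv2.INTER_CUBIC)
w=get_image("wrist")[:,:,::-1];s=get_image("side")[:,:,::-1]
cv2.imwrite("pics/m6.png",np.hstack([cv2.resize(w[:,120:520],(400,400)),k(s,285,130,50,50,8)]))
for sd in(1,-1):
 for th in(-.9,1.2,1.57):
    al=np.array([np.cos(th),-np.sin(th)]);n=np.array([np.sin(th),np.cos(th)])
    C=np.array([26.5,zp-2])+50*al+9*n;p=proj("side",[*(C0+sd*C[0]*u),C[1]]);print(sd,th,400+(p[0]-285)*8,(p[1]-130)*8)
E
```

```text
[600.165  12.848 304.649] [-3.14  -0.004  1.799] r,z now -135.74400992331016 304.6485886894087
[-0.114 -0.176 -0.017]
1 -0.9 531.215107097732 139.59456229387843
1 1.2 533.0113019418436 263.09260316588507
1 1.57 551.2811282395046 287.3691445262368
-1 -0.9 642.4525282170612 228.86292848625862
-1 1.2 645.5273491448097 357.79135153442485
-1 1.57 626.5051094592332 350.8946037750152
```

View pics/m6.png

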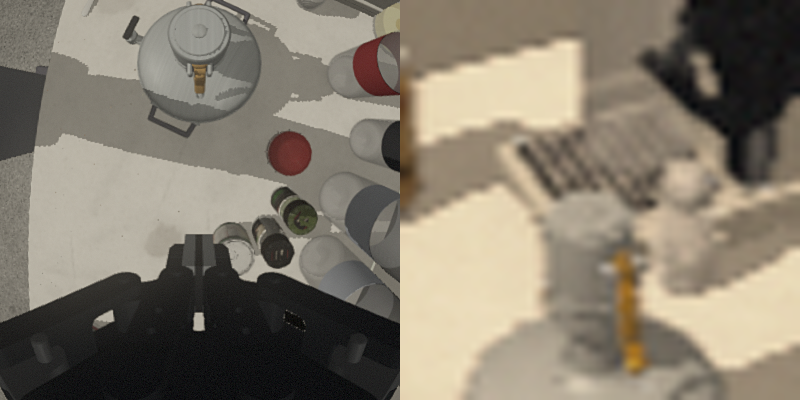

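Both arms now hang beside the neck. The right arm's end is at side crop (635,362) and wrist (320,97). A quick numeric check of its angle.

```bash
python3 - <<'E'
from path import *
for th in(1.1,1.3,1.45,1.57):
    al=np.array([np.cos(th),-np.sin(th)]);n=np.array([np.sin(th),np.cos(th)])
    for s in(0,59):
        C=np.array([26.5,zp-1])+s*al+(9 if s else 3)*n;X=[*(C0-C[0]*u),C[1]];p=proj("side",X);print(th,s,400+(p[0]-285)*8,(p[1]-130)*8,proj("wrist",X)-[120,0])
print(proj("wrist",[*C0,202])-[120,0])
E
```

```text
1.1 0 618.8979095125765 271.5079270049239 [200.884  71.189]
1.1 59 654.6499595373225 371.2219138431858 [200.737 109.284]
1.3 0 619.1451355136405 272.50655622551426 [200.882  71.527]
1.3 59 643.3097211936929 369.81630880902253 [200.703  99.627]
1.45 0 619.2477529094367 273.2189941569952 [200.88   71.699]
1.45 59 634.1620822096775 366.2276986070233 [200.681  91.904]
1.57 0 619.2768678238458 273.7542459720321 [200.878  71.784]
1.57 59 626.5978499589287 361.86568943361226 [200.665  85.511]
[200.928  31.265]
```

The pictures leave the right arm's angle unclear at 1.4–1.57, so I'll go back and feel gently for its stop.

```bash
python3 - <<'E'
from path import *
plan([1.05,1.35,1.57],-1)
E
```

```text
[599.881  13.189 303.941] [-3.138 -0.005  1.799] r,z now 135.3467152333687 303.94070428619375
1.05 rz [ 69.4 135. ] d [ 65.1   1.4 169.3] [-0.003  0.445 -0.003]
1.35 rz [ 57.2 126.9] d [ 77.3   1.4 177.4] [-0.003  0.445 -0.003]
1.57 rz [ 46.9 123.4] d [ 87.5   1.4 181. ] [-0.003  0.445 -0.003]
```

Call:
play_rows(deltas=[10,1,50,0,0.15,0,0,20,1,100,0,0.3,0,0,35,1,150,0,0.445,0,0,55,1,176,0,0.445,0,0,65,1,178,0,0.445,0,0,77,1,178,0,0.445,0,0,82,1,178,0,0.445,0,0,86,1,178,0,0.445,0,0,86,1,178,0,0.445,0,0])

```text
clock: 26.88
eef_pos: [582.1, 99.3, 128.8]
tool_rot: [3.14, -0.448, 1.802]
force: [0.2, 0.1, 0.0]
width: 0.2
gripper_force: 0.0
```

Call:
play_rows(deltas=[1,0,-0.5,0,0,0,0,2,0,-1,0,0,0,0,2,0,-1,0,0,0,0])

```text
clock: 27.25
eef_pos: [581.6, 100.3, 129.9]
tool_rot: [3.141, -0.449, 1.801]
force: [0.2, -0.2, 0.3]
width: 0.1
gripper_force: 0.1
```

Call:
play_rows(deltas=[1,0,-0.5,0,0,0,0,2,0,-1,0,0,0,0,2,0,-1,0,0,0,0])

```text
clock: 27.62
eef_pos: [581.4, 100.9, 131.3]
tool_rot: [-3.142, -0.448, 1.8]
force: [0.6, -2.9, -2.0]
width: 0.0
gripper_force: 1.5
```

Call:
play_rows(deltas=[0.5,0,-0.2,0,0,0,0,1,0,-0.5,0,0,0,0,1,0,-0.5,0,0,0,0])

```text
clock: 28.0
eef_pos: [581.1, 101.8, 132.2]
tool_rot: [-3.141, -0.448, 1.8]
force: [0.5, -3.1, -3.4]
width: 0.1
gripper_force: 1.6
```

Call:
play_rows(deltas=[0.9,0,0.45,0,0,0,0,1.8,0,0.9,0,0,0,0,1.8,0,0.9,0,0,0,0])

```text
clock: 28.38
eef_pos: [580.8, 103.6, 132.4]
tool_rot: [3.141, -0.448, 1.8]
force: [0.7, -6.4, -2.4]
width: 0.4
gripper_force: 3.2
```

Call:
play_rows(deltas=[0.9,0,0.45,0,0,0,0,1.8,0,0.9,0,0,0,0,1.8,0,0.9,0,0,0,0])

```text
clock: 28.75
eef_pos: [580.8, 103.9, 132.2]
tool_rot: [3.141, -0.446, 1.799]
force: [0.1, -9.5, -0.3]
width: 0.0
gripper_force: 5.0
```

The right arm now meets a hard stop, so it was slightly short before. I'll do the same check on the left arm.

Call:
play_rows(deltas=[-14,0,-7,0,0,0,0,-36,0,-17,0,0,0,0,-40,0,-40,0,0,0,0,-30,0,-80,0,-0.1,0,0,-15,0,-120,0,-0.25,0,0,0,0,-150,0,-0.4,0,0,0,0,-150,0,-0.446,0,0,0,0,-150,0,-0.446,0,0,0,0,-150,0,-0.446,0,0])

```text
clock: 29.88
eef_pos: [594.7, 41.7, 266.7]
tool_rot: [-3.14, -0.004, 1.799]
force: [0.4, -0.0, 0.6]
width: -0.1
gripper_force: 0.0
```

```bash
python3 - <<'E'
from path import *
plan([1.05,1.35,1.57],1)
E
```

```text
[594.704  41.738 266.712] [-3.14  -0.004  1.799] r,z now -106.3698351266073 266.7124501333931
1.05 rz [ 69.4 135. ] d [175.3  -0.5 132.4] [-0.002 -0.454 -0.001]
1.35 rz [ 57.2 126.9] d [163.   -0.5 140.5] [-0.002 -0.454 -0.001]
1.57 rz [ 46.9 123.4] d [152.8  -0.5 143.9] [-0.002 -0.454 -0.001]
```

Call:
play_rows(deltas=[50,0,0,0,0,0,0,105,0,0,0,0,0,0,160,0,0,0,0,0,0,205,0,0,0,0,0,0,212,0,0,0,-0.1,0,0,212,0,40,0,-0.25,0,0,206,0,85,0,-0.4,0,0,195,0,125,0,-0.45,0,0,180,0,135,0,-0.45,0,0,170,0,135,0,-0.45,0,0])

```text
clock: 31.12
eef_pos: [557.0, 205.6, 133.0]
tool_rot: [-3.14, 0.448, 1.797]
force: [0.4, 0.2, 0.3]
width: -0.1
gripper_force: 0.0
```

```bash
python3 - <<'E'
from path import *
plan([1.35,1.57],1);print(read_state()["force"])
E
```

```text
[557.029 205.615 132.982] [-3.14   0.448  1.797] r,z now 61.781073032999934 132.9819208035164
1.35 rz [ 57.2 126.9] d [-1.5 -1.1  7.5] [-0.003 -0.002 -0.003]
1.57 rz [ 46.9 123.4] d [-9.2 -1.1 15. ] [-0.003 -0.002 -0.003]
[0.402 0.151 0.321]
```

Call:
play_rows(deltas=[-5,-1,2.4,0,0,0,0,-9,-1,4.3,0,0,0,0,-12.6,-1,6,0,0,0,0,-12.6,-1,6,0,0,0,0])

```text
clock: 31.62
eef_pos: [558.5, 195.0, 133.6]
tool_rot: [3.141, 0.447, 1.8]
force: [0.0, 0.4, -0.8]
width: -0.2
gripper_force: 0.0
```

Call:
play_rows(deltas=[-0.9,0,0.4,0,0,0,0,-1.8,0,0.9,0,0,0,0,-1.8,0,0.9,0,0,0,0])

```text
clock: 32.0
eef_pos: [558.7, 193.2, 133.0]
tool_rot: [-3.141, 0.447, 1.801]
force: [-0.2, -0.6, -0.4]
width: 0.4
gripper_force: 0.0
```

Call:
play_rows(deltas=[-0.9,0,0.4,0,0,0,0,-1.8,0,0.9,0,0,0,0,-2.7,0,1.3,0,0,0,0,-2.7,0,1.3,0,0,0,0])

```text
clock: 32.5
eef_pos: [559.4, 190.3, 133.0]
tool_rot: [3.142, 0.447, 1.801]
force: [-0.1, 0.2, -1.0]
width: -0.3
gripper_force: 0.1
```

Call:
play_rows(deltas=[-0.9,0,0.4,0,0,0,0,-1.8,0,0.9,0,0,0,0,-1.8,0,0.9,0,0,0,0])

```text
clock: 32.88
eef_pos: [559.7, 189.0, 132.8]
tool_rot: [3.141, 0.446, 1.801]
force: [-0.5, 2.3, -0.7]
width: -0.1
gripper_force: 1.1
```

Call:
play_rows(deltas=[-0.9,0,0.4,0,0,0,0,-1.8,0,0.9,0,0,0,0,-1.8,0,0.9,0,0,0,0])

```text
clock: 33.25
eef_pos: [559.9, 188.6, 132.7]
tool_rot: [3.141, 0.444, 1.802]
force: [-2.4, 6.7, -2.3]
width: 0.0
gripper_force: 2.9
```

The left arm is at its hard stop too, and the stops are symmetric about y≈146. Retreating for a last look.

Call:
play_rows(deltas=[14,0,-7,0,0,0,0,36,0,-17,0,0,0,0,40,0,-40,0,0,0,0,30,0,-80,0,0.1,0,0,15,0,-120,0,0.25,0,0,0,0,-170,0,0.4,0,0,0,0,-200,0,0.445,0,0,0,0,-200,0,0.445,0,0,0,0,-200,0,0.445,0,0])

```text
clock: 34.38
eef_pos: [539.7, 270.8, 312.3]
tool_rot: [-3.14, 0.003, 1.802]
force: [0.8, 0.1, 0.3]
width: 0.3
gripper_force: 0.0
```

```bash
python3 - <<'E'
from path import *
import cv2
plan([],1);print(read_state()["force"])
k=lambda im,x,y,w,h,s:cv2.resize(im[y:y+h,x:x+w],None,fx=s,fy=s,interpolation=cv2.INTER_CUBIC)
w=get_image("wrist")[:,:,::-1];s=get_image("side")[:,:,::-1]
cv2.imwrite("pics/m7.png",np.hstack([k(w,220,50,200,200,2),k(s,285,130,50,50,8)]))
E
```

```text
[539.724 270.848 312.253] [-3.14   0.003  1.802] r,z now 129.24178440185554 312.2532093213796
[0.816 0.052 0.26 ]
```

View pics/m7.png

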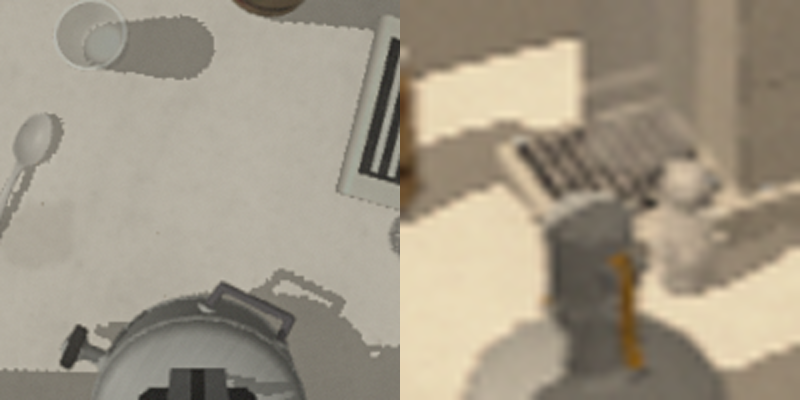

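The side view shows both arms hanging: the right one from (620,258) to (635,362), and the tip of the left one at (546,298). The cap is level and nothing else has moved, so I'm handing in.

```bash
python3 -c "
from cell import finish_job
print(finish_job())"
```

```text
the job is handed in; nothing more can be done
None
```

The cap was pressed home with about 26 N on the wrist reading. Both brass arms were then swung down, first left then right, and checked against their stops, and the job was handed in at about 34 s; no verdict was shown.

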